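# Load the sample counter's spring tray

### The arm

A 6-joint arm with a two-finger parallel gripper is mounted at the origin on the work surface. World frame = base frame: x ahead of the robot, y to its left, z up, the work surface at z = 0. Lengths are in m, angles in rad, forces in N, time in s.
With the tool pointing down it reaches from about 0.325 to 0.85 m from the base axis. Payload 4.4 kg.
Tool frame: the origin (TCP) lies between the finger pads; the fingertips stand 14 mm ahead of it and the grasp point (between the pads) lies 5 mm behind it (env.tips_ahead is the distance from the TCP to the fingertips, in m); y points along the fingers, z is the direction in which the jaws open and shut, and the axes are right-handed (so a half turn about y gives the same grasp; the last joint's range is limited). The gripper opens to 94 mm and grips with 3 to 60 N. Pads are 16 mm wide; open, the fingers measure 119 mm over their backs; the gripper's body (75 mm by 177 mm) begins 78 mm behind the grasp point.
Start: joints at [0.982, 0.207, 1.542, -0, 1.393, -0.15], TCP at [0.244, 0.521, 0.195] pointing down, gripper open.
Joint ranges: [-2.73, 2.73], [-0.86, 2.22], [0.23, 2.46], [-1.11, 4.25], [0.08, 2.63], [-2.82, 2.82]. Speed limits (rad/s): [2.79, 2.79, 3.14, 3.14, 3.14, 3.14].

### API

Orientations are given as a rotation vector (axis times angle).
In Python, from bench import env gives the robot as it stands. Calls block until the motion is done:
- env.move_to(position, orientation): joint-space move of the TCP to a pose.
- env.move_l(position, frame=None, v=0.15, threshold=None): straight line of the TCP; frame=None keeps the orientation; v is the mean speed in m/s. With threshold (N) it stops when the force on the tool has changed by that much, and returns True; else False.
- env.move_joints(angles): joint-space move.
- env.let_go() and env.close(newtons=None): open the fingers fully, or close them until they stop; newtons is the grip in N (None keeps the last).
- env.sleep(seconds).
- env.solve_ik(position, orientation): joint angles nearest the present ones, or None.
- env.state(): the state.
- env.get_image(name): name is "scene" or "side" or "wrist"; returns a dict with "pixels" (384x512x3 uint8, blue, green, red), "K" (3x3 intrinsics, pixels), "R" (3x3) and "t" (3): a world point X has camera coordinates R X + t. Camera axes: x right, y down, z forward; pixel columns grow to the right and rows downward; lengths in m; the calibration is good to about 2 mm. A picture is of the moment at which its call begins. There is no depth.
A pose or a line that the arm cannot do raises env.IKError and nothing moves.
- env.close_job(): hands the job in, once; it reports no verdict.
The state is a dict: "t": time; "joint_pos": joint angles; "dq": joint speeds; "joint_efforts": joint torques, N m; "tool_pos": TCP position; "orientation": TCP orientation; "force": force on the tool from outside, world axes, zero at the start; "wrist_torque": the same for the moment, N m; "width": finger opening in m.
Only numpy, scipy, OpenCV 4.12 (cv2) and the standard library are available. Lean on these libraries where they do the work, as an engineer would, in place of code of your own. Each camera call takes 0.05 s, during which the arm holds its last target. There are 200 camera calls.

### The job

Load the round sample can into the counter: press the release button on top of the case so that the tray springs out, stand the can upright in the tray, and push the tray home until it clicks and stays shut by itself. Leave the square can, the beaker and the brass weight where they stand.

Things in the scene. Friction and masses are not known exactly. Their poses are not given: they have to be found in the camera images.
- counter: The sample counter, a grey bench instrument fixed to the table: a case 200 deep (x) x 220 wide (y) x 85 high, all in mm. Its origin is at table height, at the middle of the foot of its front face; its own x points into the case (away from the robot side), y to its left, z up. The tray opens out of the front face, along the counter's -x. A small dark display and a knob on its front, right of the tray, are dummies.
- tray (a joint): Travel of the tray in m. 0: latched home. It grows as the tray comes out; a spring (about 3 N shut, 2 N open) drives the freed tray out to 0.100, where it stays, in about a second. To latch it, push it in beyond 0 (the stop is at -0.005, so go to about -0.003 or to the stop): the catch dips the release button for the last 15 mm or so of travel, then snaps and holds the tray at 0 once let go. Pushing takes 3 to 5 N, and up to about 10 N over the catch.
- release (a joint): Travel of the release button in m: 0 up, 0.009 fully down. Sprung: 1.5 N to start it, 4.5 N fully down. The tray is freed beyond about 0.0065, so press it right down; keep the button down for some tenths of a second while the tray starts moving.
- release_top (a point): Centre of the top of the round black release button (28 mm across), which stands 12 mm proud of the case's top, 97 mm above the table, 35 mm behind the front face and 70 mm left of the case's middle. Press straight down. It moves with the button.
- tray_face (a point): Centre of the outer face of the tray's front panel, 37 mm above the table. Moves with the tray. The panel is 102 wide, 54 high (10 to 64 mm above the table) and 14 thick; its face is 8 mm proud of the case at home. Axes as the counter's: push along +x.
- tray_well (a point): Centre of the tray's inner floor, 18 mm above the table, 54.5 mm behind tray_face. Moves with the tray. The well is 81 long (x) and 82 wide (y), with side and rear walls 10 mm above its floor and the front panel 46 mm above its floor. Fully out, this point lies 53.5 mm in front of the case. Axes as the counter's.
- can_center (a point): Centre of the round sample can, a plain aluminium cylinder 36 mm across and 40 mm high with a groove near its top, standing loose on the table in front of and to one side of the counter; 0.08 to 0.17 kg. Its z axis points up. The point is 20 mm above its foot.
- square_center (a point): Centre of the square sample can, aluminium, 34 x 34 x 40 mm high, standing loose on the other side. Not to be moved.
- beaker: Glass beaker, 64 mm across the rim, 85 mm high, standing on the table left of the case. Origin at the centre of its foot. Not to be moved.
- weight: Brass weight with a knob, 38 mm across, 56 mm high, standing on the table right of the case. Origin at the centre of its foot. Not to be moved.
Things that resemble listed ones, but are neither listed nor needed, are in the scene too. Leave any green or turquoise look-alike of the part that bears can_center alone.

How it is judged:
On the way, in this order (a step that is already met when the one before it is completed fails the run):
1. the tray has sprung out (value of joint tray above 0.08 m), for 0.1 s.
2. the round can stands on the floor of the opened tray, let go (value of joint tray above 0.06 m and horizontal distance between can_center and tray_well below 0.035 m and z of can_center in the frame of tray_well between 0.016 and 0.024 m and angle between can_center's own z axis and vertical below 0.2 rad and contact force between the fingers and can below 0.05 N), for 0.1 s.
At the end, for the whole second after the job is handed in: The tray is latched home (joint within 3 mm of 0) with the release button up (within 2 mm), and the round can stands upright (within 0.2 rad) and at rest on the tray's floor, inside its walls (within 35 mm of the well's centre) (value of joint tray between -0.003 and 0.003 m and value of joint release below 0.002 m and horizontal distance between can_center and tray_well below 0.035 m and z of can_center in the frame of tray_well between 0.016 and 0.024 m and angle between can_center's own z axis and vertical below 0.2 rad and linear speed of can below 0.02 m/s); the robot touches nothing.
It fails at once if the square can is moved more than 25 mm (distance of square_center from where it was at the start of the episode above 0.025 m).
It fails at once if the beaker is moved more than 25 mm (distance of beaker from where it was at the start of the episode above 0.025 m).
It fails at once if the weight is moved more than 25 mm (distance of weight from where it was at the start of the episode above 0.025 m).
It also fails if it takes over 64 s, if anything falls off the work surface, if the arm or the gripper's body presses on something with over 40 N, if the wrist force passes 120 N, or if a joint passes its speed limit or range.

## Working session

There is one attempt and no reset: what is moved stays moved. The work goes in short steps, each a Python script; the robot and the scene stay as the last script left them, time stands still between calls to the robot, and variables do not carry over. Pictures are saved under pics/ and viewed, about 8 in all and at most 12, crops included, and the job is handed in when it is done.

```bash
mkdir -p pics; ls
cat > h.py <<'E'
import numpy as np, cv2
from bench import env
def snap(n,f=None):
    d=env.get_image(n); im=np.array(d["pixels"]); 
    if f: cv2.imwrite("pics/"+f,im)
    return d,im
def ray(d,u,v,z):
    K,R,t=map(np.array,(d["K"],d["R"],d["t"])); c=-R.T@t
    r=R.T@np.linalg.solve(K,[u,v,1]); return c+r*(z-c[2])/r[2]
def proj(d,X):
    K,R,t=map(np.array,(d["K"],d["R"],d["t"])); p=K@(R@np.array(X)+t); return p[:2]/p[2]
E
python3 - <<'E'
from h import *
import pickle
a,ia=snap("scene");b,ib=snap("side")
pickle.dump((a,b),open("d.pkl","wb"))
cv2.imwrite("pics/scene0.png",cv2.resize(ia,(800,600),interpolation=cv2.INTER_CUBIC))
cv2.imwrite("pics/side0.png",cv2.resize(ib,(800,600),interpolation=cv2.INTER_CUBIC))
for d in(a,b):print(-np.array(d["R"]).T@d["t"])
s=env.state();print(s["t"],s["orientation"],env.tips_ahead)
E
```

```text
pics
[0.99723388 0.33387385 0.73634683]
[ 0.40719417 -0.80054798  0.66037676]
0.1 [-1.54509111  0.34472712 -0.34364044] 0.014
```

View pics/scene0.png

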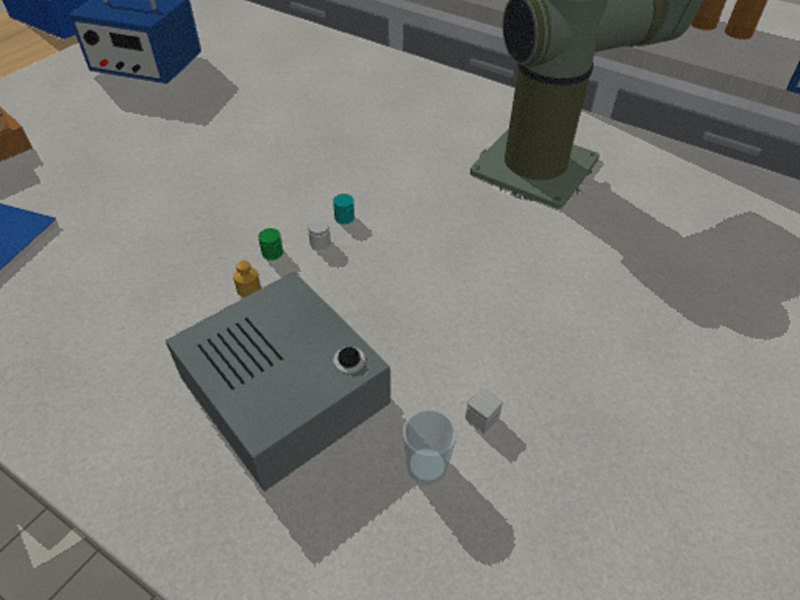

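View pics/side0.png

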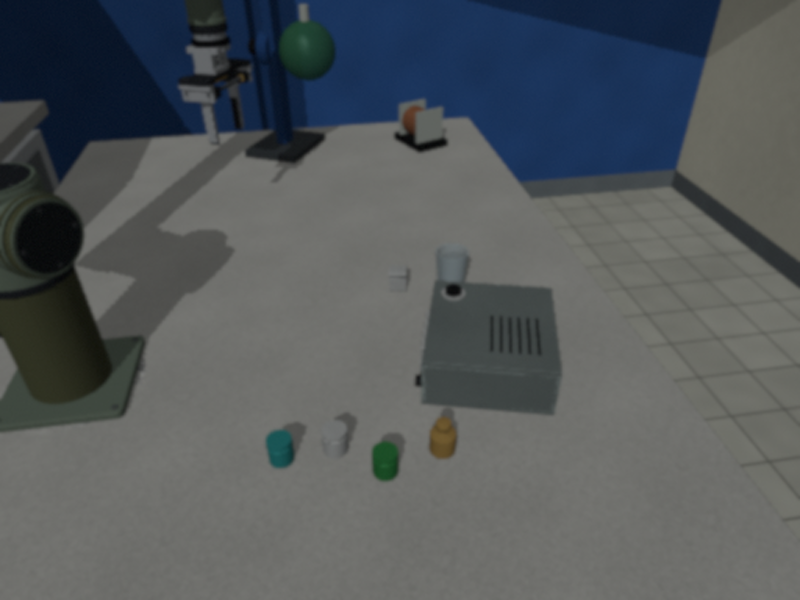

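Scene view (800x600): counter with its top corners at (167,342), (294,273) and (390,368), and the black button at (349,357). Three cans stand in a row: turquoise (344,208), plain aluminium with a groove (319,236) and green (270,243). The plain one fits the description. The square can is at (484,410), the beaker at (430,445) and the weight at (246,279). The side view agrees: can (334,440), turquoise (280,449), green (385,461).

Run:
```python
from h import *
import pickle
a,b=pickle.load(open("d.pkl","rb"))
s=.64
P=lambda d,u,v,z:ray(d,u*s,v*s,z).round(4)
print("can foot/center",P(a,319,236,.02),P(b,334,440,.02))
for n,u,v,z in[("green",270,243,.02),("cyan",344,208,.02),("weight",246,285,.025),("sq",484,410,.02),("beakerrim",429,428,.085),("c1",167,342,.085),("c2 frontR",294,273,.085),("c3 frontL",390,368,.085),("btn",349,357,.097)]: print(n,P(a,u,v,z))
for n,u,v,z in[("sideb BL",434,284,.085),("BR",552,288,.085),("FR",423,371,.085),("RR",557,376,.085),("btn",454,290,.097)]: print(n,P(b,u,v,z))
ia,ib=np.array(a["pixels"]),np.array(b["pixels"])
A=cv2.resize(ia[110:260,100:350],None,fx=3,fy=3,interpolation=2);B=cv2.resize(ib[250:320,160:300],(750,375//1),interpolation=2)
cv2.imwrite("pics/crop.png",cv2.resize(np.vstack([A,B]),(545,600)))
```

```text
can foot/center [ 0.409  -0.2048  0.02  ] [ 0.4057 -0.215   0.02  ]
green [ 0.4675 -0.2612  0.02  ]
cyan [ 0.3272 -0.2136  0.02  ]
weight [ 0.5636 -0.2248  0.025 ]
sq [0.5559 0.186  0.02  ]
beakerrim [0.6533 0.1572 0.085 ]
c1 [ 0.7327 -0.1928  0.085 ]
c2 frontR [ 0.5444 -0.1369  0.085 ]
c3 frontL [0.607  0.0711 0.085 ]
btn [0.6286 0.0237 0.097 ]
sideb BL [0.6021 0.0492 0.085 ]
BR [0.7961 0.0019 0.085 ]
FR [ 0.5403 -0.1669  0.085 ]
RR [ 0.7228 -0.2095  0.085 ]
btn [0.6269 0.008  0.097 ]
```

View pics/crop.png

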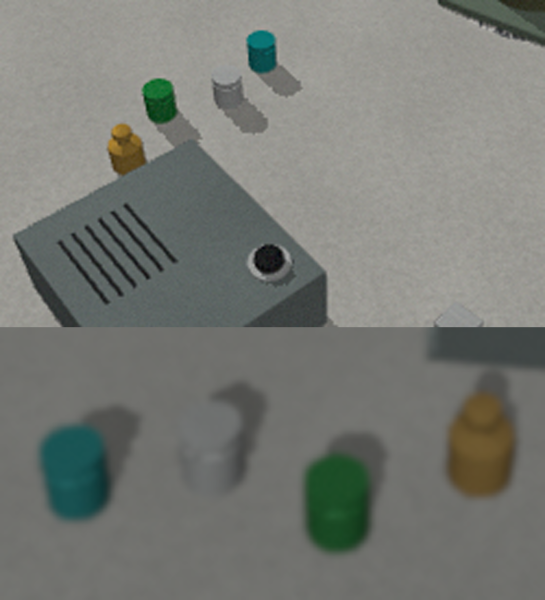

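The crop confirms it: the plain aluminium grooved can sits between the turquoise and green ones. The two views disagree by about 15 mm, so I'll check both cameras against known points and take a wrist view above the button.

```bash
cat >> h.py <<'E'
from scipy.spatial.transform import Rotation as Ro
YAW=np.radians(-16.5)   # counter x axis
cx=np.array([np.cos(YAW),np.sin(YAW),0]);cy=np.array([-np.sin(YAW),np.cos(YAW),0])
def down(jaw):
    z=np.array(jaw)/np.linalg.norm(jaw);y=np.array([0,0,-1.]);return Ro.from_matrix(np.c_[np.cross(y,z),y,z]).as_rotvec()
E
python3 - <<'E'
from h import *
import pickle
a,b=pickle.load(open("d.pkl","rb"))
for d in(a,b):print("base",proj(d,[0,0,0])/.64,"tips",proj(d,[.244,.521,.181])/.64)
for sg in(1,-1):print(sg,env.solve_ik([.61,.015,.30],down(sg*cy)))
q=[env.solve_ik([.61,.015,.30],down(sg*cy)) for sg in(1,-1)]
k=min((i for i in(0,1) if q[i] is not None),key=lambda i:abs(q[i][5]));sg=(1,-1)[k];print(sg)
env.move_to([.56,.0,.30],down(sg*cy))
w,im=snap("wrist","w1.png");pickle.dump(w,open("w1.pkl","wb"))
print(-np.array(w["R"]).T@w["t"],env.state()["t"],env.state()["force"])
E
```

```text
base [532.97690364 165.85216366] tips [859.79698996 286.19064771]
base [ 72.92386431 381.02210134] tips [228.55753115 145.36518959]
1 [-0.11715771  0.22398982  1.3063146   0.          1.61128823 -1.39997471]
-1 [-1.17157712e-01  2.23989821e-01  1.30631460e+00 -4.44089210e-16
  1.61128823e+00  1.74161794e+00]
1
[0.49056616 0.02103311 0.48891723] 2.3583 [ 0.02554964  0.10432782 -0.27429913]
```

View pics/w1.png

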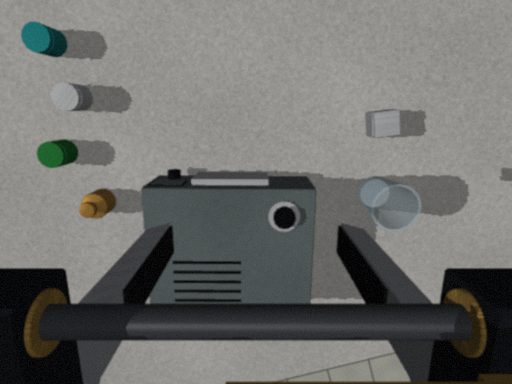

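The wrist view shows the button at (284,217), the case's front edge at row ~188 from column 146 to 314, the tray panel at (230,182), and the plain can's top at (66,96), with the green can at (55,153) and the turquoise can at (45,40).

Run:
```python
from h import *
import pickle
w=pickle.load(open("w1.pkl","rb"));im=np.array(w["pixels"])
a,b=pickle.load(open("d.pkl","rb"))
g=cv2.cvtColor(im,cv2.COLOR_BGR2GRAY)
m=np.zeros_like(g);m[195:240,260:305]=(g[195:240,260:305]<40)*255
c=cv2.minEnclosingCircle(max(cv2.findContours(m,0,2)[0],key=cv2.contourArea));print(c)
bt=ray(w,*c[0],.097);print("btn",bt)
# front top edge: case/tabletop corners
p=ray(w,146,190,.085);q=ray(w,314,187,.085);print(p,q,np.linalg.norm(p-q),np.degrees(np.arctan2(-(q-p)[0],(q-p)[1])))
print("can",ray(w,66,96,.04),ray(w,71,97,.02), "green",ray(w,55,153,.04),"cyan",ray(w,40,37,.04))
for d in (a,b):print("btn in scene/side",proj(d,bt)/.64)
```

```text
((284.1170349121094, 217.3085174560547), 10.549983978271484)
btn [0.62468576 0.01902058 0.097     ]
[ 0.54575254 -0.13647864  0.085     ] [0.60114061 0.06487669 0.085     ] 0.2088343973127432 -15.380313720746445
can [ 0.40593737 -0.2080536   0.04      ] [ 0.40526463 -0.21233266  0.02      ] green [ 0.46937378 -0.25295486  0.04      ] cyan [ 0.33239249 -0.20966285  0.04      ]
btn in scene/side [347.87787237 353.27325694]
btn in scene/side [451.1595616  286.49580317]
```

Run:
```python
from h import *
o=down(cy)
env.close(20)
x,y=.6255,.0185
env.move_to([x,y,.097+.014+.025],o)
r=env.move_l([x,y,.086+.014],v=.04,threshold=12)
s=env.state();print(r,s["tool_pos"],s["force"])
env.sleep(.6)
env.move_l([x,y,.18],v=.2)
env.sleep(.5)
env.let_go()
env.move_to([.45,-.1,.30],o)
w,im=snap("wrist","w2.png")
import pickle;pickle.dump(w,open("w2.pkl","wb"));print(env.state()["t"])
```

```text
False [0.62582851 0.01849242 0.10032362] [ 0.67124836 -0.128834   -0.05127128]
9.675
```

View pics/w2.png

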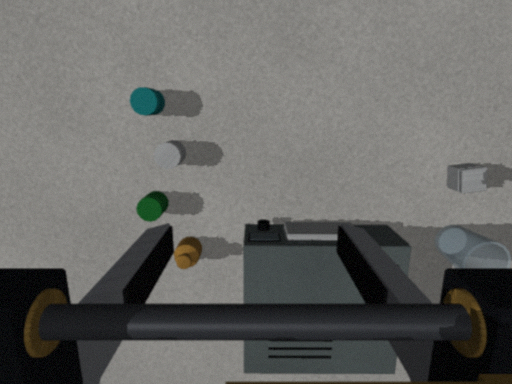

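The wrist view shows the tray still shut (panel at (330,228)), and the press felt no force. I'll repeat it with images at the bottom.

Run:
```python
from h import *
o=down(cy)
env.close(20);print(env.state()["width"])
x,y=.6255,.0185
env.move_to([x,y,.125],o)
a,ia=snap("scene");b,ib=snap("side");w,iw=snap("wrist")
def crop(d,im):
    u,v=proj(d,[x,y,.097]).astype(int);print(u,v,proj(d,[x,y,.111]));u=np.clip(u,65,447);v=np.clip(v,65,319);return cv2.resize(im[v-65:v+65,u-65:u+65],(390,390),interpolation=2)
cv2.imwrite("pics/p3.png",np.hstack([crop(a,ia),crop(b,ib)]))
cv2.imwrite("pics/w3.png",iw)
print(env.state()["tool_pos"],env.state()["force"])
```

```text
0.0005243247855909786
222 226 [221.81291618 221.88928075]
289 183 [289.3162429 178.9310689]
[0.6262902  0.01741149 0.12711182] [-0.63329268  0.67602038  0.31252217]
```

View pics/p3.png

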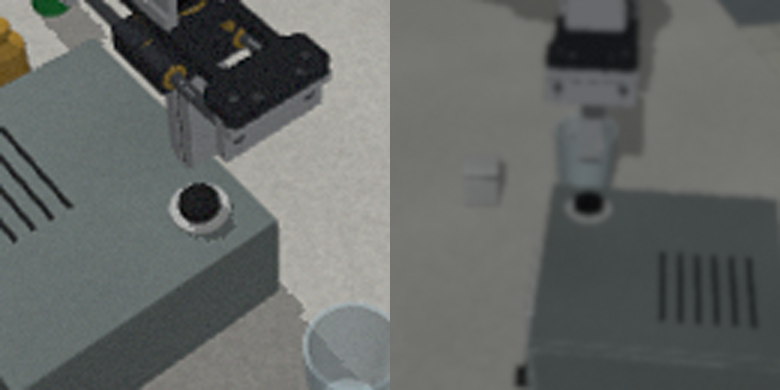

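Run:
```python
from h import *
import pickle
env.sleep(1)
s=env.state();print(s["tool_pos"],s["force"],Ro.from_rotvec(s["orientation"]).as_matrix().round(3))
a,ia=snap("scene");b,ib=snap("side");pickle.dump((a,b),open("d4.pkl","wb"))
def tri(pa,pb):
    A=[]
    for d,p in((a,pa),(b,pb)):
        M=np.array(d["K"])@np.c_[d["R"],d["t"]];A.append(M)
    X=cv2.triangulatePoints(A[0],A[1],np.array(pa,float).reshape(2,1),np.array(pb,float).reshape(2,1));return (X[:3]/X[3]).ravel()
def blk(im,u0,u1,v0,v1):
    g=im[v0:v1,u0:u1].max(2);m=(g<45).astype(np.uint8);n,l,st,c=cv2.connectedComponentsWithStats(m)
    print(st[1:,4],c[1:]+[u0,v0]);i=1+np.argmax(st[1:,4]);return c[i]+[u0,v0]
pa=blk(ia,212,236,218,240);pb=blk(ib,280,300,178,196)
X=tri(pa,pb);print("btn",X,[proj(d,X) for d in(a,b)],pa,pb)
A=cv2.resize(ia[190:255,190:255],(390,390),interpolation=0);B=cv2.resize(ib[145:210,255:320],(390,390),interpolation=0)
cv2.imwrite("pics/p4.png",np.hstack([A,B]))
```

```text
[0.62551348 0.01851426 0.12497251] [-0.13875894 -0.33145398  0.4391574 ] [[ 0.959 -0.     0.284]
 [-0.284  0.     0.959]
 [-0.    -1.     0.   ]]
[129] [[222.84496124 228.41860465]]
[54] [[289.7962963  185.05555556]]
btn [0.62687813 0.01973915 0.09144607] [array([222.4171115, 228.6982131]), array([289.40930125, 184.89076945])] [222.84496124 228.41860465] [289.7962963  185.05555556]
```

View pics/p4.png

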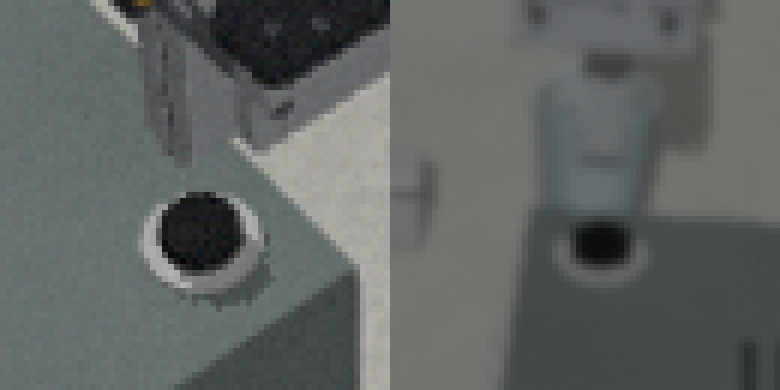

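The lateral alignment is good, but the closed fingertips look about 10 mm higher than nominal. I'll press deeper, guarded by force.

Run:
```python
from h import *
x,y=.6255,.0185
r=env.move_l([x,y,.080],v=.025,threshold=9)
s=env.state();print(r,s["tool_pos"],s["force"])
env.sleep(.5);print(env.state()["tool_pos"],env.state()["force"])
if r:
    env.move_l([x,y,.18],v=.2); env.let_go(); env.move_to([.45,-.1,.30],down(cy))
w,im=snap("wrist","w5.png")
import pickle;pickle.dump(w,open("w5.pkl","wb"));print(env.state()["t"])
```

```text
False [0.62568794 0.01848262 0.08031007] [-1.10242421  0.31007721  3.53510274]
[0.62564728 0.01851957 0.08008312] [-0.06454684 -0.54938479  3.63518792]
15.9083
```

View pics/w5.png

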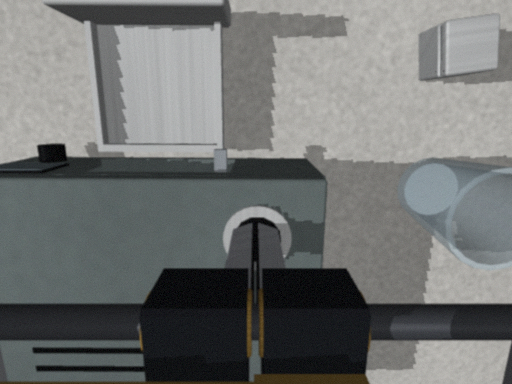

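The wrist view shows the tray sprung out: well floor about (160,85), front panel at the top. The force suggests the fingertips are short of nominal, so I'll calibrate the tip height by touching a free patch of table, both closed and open.

Run:
```python
from h import *
o=down(cy)
env.move_l([.6255,.0185,.18],v=.2)
p=[.40,-.08]
env.move_to([*p,.08],o)
for k in range(2):
    r=env.move_l([*p,-.012],v=.05,threshold=4)
    s=env.state();print(k,r,s["width"],s["tool_pos"],s["force"])
    env.move_l([*p,.08],v=.2)
    if k==0: env.let_go()
env.move_to([.43,-.13,.32],o)
env.sleep(.2)
w,im=snap("wrist","w6.png")
import pickle;pickle.dump(w,open("w6.pkl","wb"));print(env.state()["t"])
```

```text
0 True 0.0007428318208380204 [ 0.39990892 -0.07996427 -0.01045233] [0.28922201 0.98287577 4.1977439 ]
1 True 0.09446574439221715 [ 0.39994885 -0.07999927 -0.01042302] [-1.55727484 -0.48437555  4.54632525]
24.8667
```

View pics/w6.png

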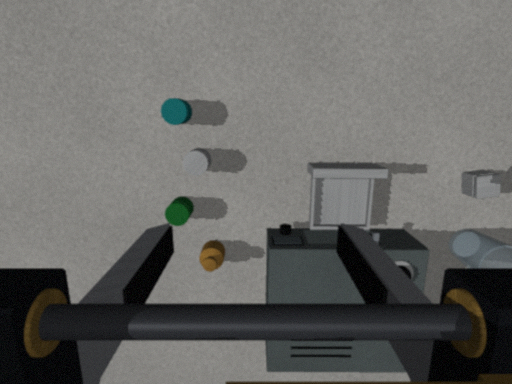

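The tips are actually about 10 mm behind the TCP, so the tip sits at TCP z + 0.0105 both open and closed. This wrist view shows the can's top at (197,161) and the tray's well centred near (341,200).

Run:
```python
from h import *
import pickle
w=pickle.load(open("w6.pkl","rb"));im=np.array(w["pixels"])
print("can top",ray(w,197,161,.04),"mid",ray(w,194,161,.02))
bt=np.array([.6255,.0185,0]);W=bt-.0885*cx-.070*cy
print("well",W,"proj",proj(w,[*W[:2],.018]),"img",ray(w,343,200,.018))
F=W-.0545*cx
print("panel top corners",[ray(w,310,165,.064),ray(w,386,165,.064)],"model F",F, "face top proj",proj(w,[*F[:2],.064]))
u0=np.array(W);print("corners of well", [proj(w,[*(W+sx*.0405*cx+sy*.041*cy)[:2],.018]).round(0) for sx in(1,-1) for sy in(1,-1)])
c=cv2.resize(im[85:260,130:400],None,fx=2.9,fy=2.9,interpolation=2)
cv2.imwrite("pics/c6.png",c)
```

```text
can top [ 0.40359225 -0.20685687  0.04      ] mid [ 0.40418908 -0.21524505  0.02      ]
well [ 0.52076338 -0.02348202  0.        ] proj [339.16898196 198.44328693] img [ 0.52479705 -0.01845952  0.018     ]
panel top corners [array([ 0.44940678, -0.05860417,  0.064     ]), array([0.47828602, 0.03892979, 0.064     ])] model F [ 0.4685077  -0.00800319  0.        ] face top proj [350.09762922 167.91878517]
corners of well [array([364., 224.]), array([311., 224.]), array([368., 172.]), array([313., 172.])]
```

View pics/c6.png

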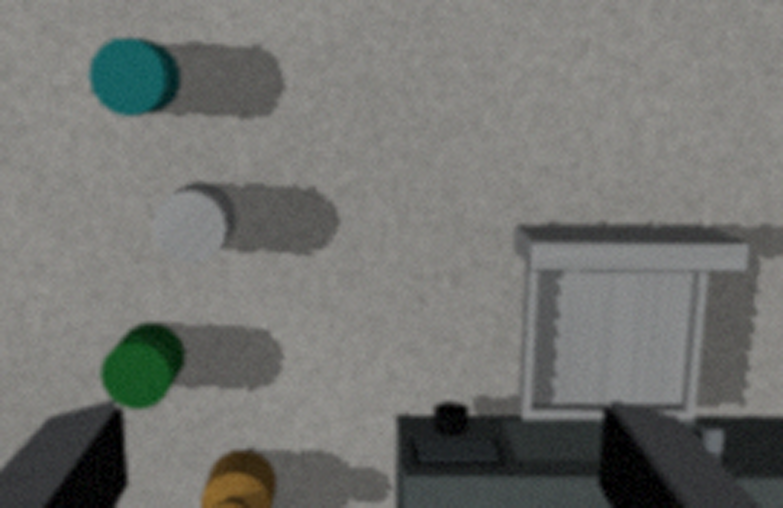

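Run:
```python
from h import *
o=down(cy)
c=[.406,-.209]
env.move_to([*c,.09],o)
r=env.move_l([*c,.005],v=.12,threshold=8);print(r,env.state()["tool_pos"])
if not r:
    env.close(15);print("w",env.state()["width"])
    env.move_l([*c,.12],v=.15);print("w",env.state()["width"])
    W=[.5214,-.0215]
    env.move_to([*W,.12],o);env.sleep(.2)
    a,ia=snap("scene");b,ib=snap("side")
    def crop(d,im):
        u,v=proj(d,[*W,.08]).astype(int);return cv2.resize(im[v-50:v+50,u-50:u+50],(390,390),interpolation=2)
    cv2.imwrite("pics/p7.png",np.hstack([crop(a,ia),crop(b,ib)]))
print(env.state()["t"],env.state()["width"],env.state()["tool_pos"])
```

```text
False [ 0.40688669 -0.20953858  0.00582789]
w 0.03554696395180653
w 0.03533181204026932
29.725 0.03519880836384349 [ 0.52119745 -0.02268064  0.12010937]
```

View pics/p7.png

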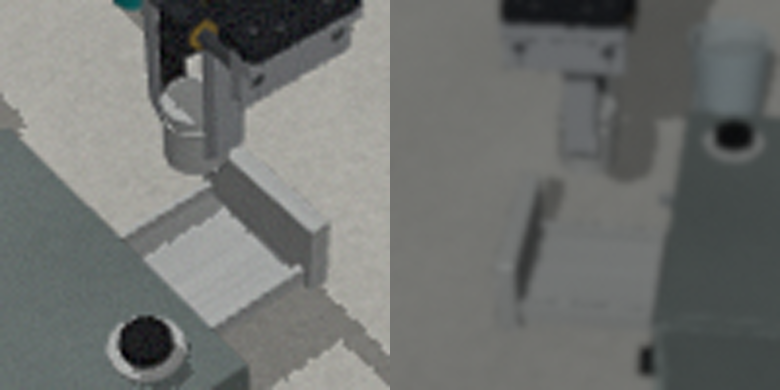

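The can is held (width 35 mm), hangs upright and sits above the well.

Run:
```python
from h import *
o=down(cy)
W=[.5214,-.0215]
env.move_l([*W,.05],v=.12)
r=env.move_l([*W,.0232],v=.04,threshold=4);print(r,env.state()["tool_pos"],env.state()["force"])
env.let_go();env.sleep(.3)
env.move_l([*W,.14],v=.15)
F=np.array([.4685,-.008,0])-.10*cx
env.move_to([*F[:2],.14],o);env.close(20)
a,ia=snap("scene");b,ib=snap("side")
def crop(d,im):
    u,v=proj(d,[*W,.04]).astype(int);return cv2.resize(im[v-50:v+50,u-50:u+50],(390,390),interpolation=2)
cv2.imwrite("pics/p8.png",np.hstack([crop(a,ia),crop(b,ib)]))
print(env.state()["t"])
```

```text
True [ 0.52049051 -0.02132097  0.02292698] [-0.86180301  0.35025427  4.23414789]
35.55
```

View pics/p8.png

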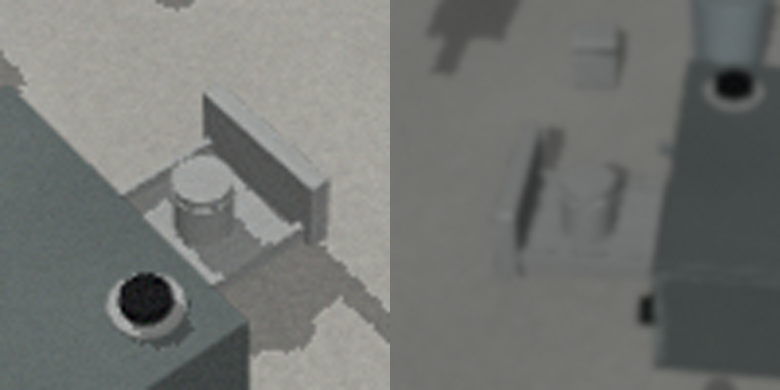

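The can stands upright near the middle of the well. Next I'll push the tray shut.

Run:
```python
from h import *
o=down(cy)
F=np.array([.4685,-.008,0.0145])
s0=F-.05*cx; 
env.move_l([F[0]-.1*cx[0],F[1]-.1*cx[1],.0145],v=.15)
r=env.move_l(F-.02*cx,v=.08,threshold=15);print(r,env.state()["force"]@cx)
r=env.move_l(F+.12*cx,v=.06,threshold=22)
s=env.state();d=s["tool_pos"]-F;print(r,"along",d@cx,"lat",d@cy,"f",s["force"]@cx,s["t"])
env.sleep(.2);s=env.state();print((s["tool_pos"]-F)@cx,s["force"]@cx)
p=s["tool_pos"]
env.move_l(p-.05*cx,v=.05);env.sleep(.2)
q=p-.12*cx;env.move_l(q,v=.15);env.move_l([q[0],q[1],.30],v=.2)
a,ia=snap("scene");b,ib=snap("side")
W=[.58,-.03]
def crop(d,im):
    u,v=proj(d,[*W,.04]).astype(int);return cv2.resize(im[v-65:v+65,u-65:u+65],(390,390),interpolation=2)
cv2.imwrite("pics/p9.png",np.hstack([crop(a,ia),crop(b,ib)]))
print(env.state()["t"])
```

```text
False -0.7514768841616577
True along 0.0948464345233273 lat -0.0004917029935229645 f -2.2967880451535394 39.45
0.09302018287874002 -3.6439070374522062
43.2917
```

I've used up the picture views, so I'll check numerically. I'll compare the current image with the initial shut state and with the open state, at the open tray's area and around the button.

Run:
```python
from h import *
import pickle
a0,b0=pickle.load(open("d.pkl","rb"));w=None
ao,bo=pickle.load(open("d4.pkl","rb")) # shut, arm over the button
a,ia=snap("scene");b,ib=snap("side")
W=np.array([.5214,-.0215,0])
for n,d,d0,z in(("scene",a,a0,0),("side",b,b0,0)):
    im=np.array(d["pixels"]).astype(int);i0=np.array(d0["pixels"]).astype(int)
    def poly(c,dx,dy,z):
        pts=np.array([proj(d,[*(c+sx*dx*cx+sy*dy*cy)[:2],z]) for sx,sy in((1,1),(1,-1),(-1,-1),(-1,1))]).astype(np.int32)
        m=np.zeros(im.shape[:2],np.uint8);cv2.fillPoly(m,[pts],1);return m>0
    for nm,m in(("open tray",poly(W-.01*cx,.035,.04,.02)),("panel",poly(W-.048*cx,.006,.05,.064)),("button",poly(np.array([.6255,.0185,0]),.012,.012,.095)),("shut panel",poly(np.array([.574,-.04,0]),.01,.05,.06))):
        print(n,nm,"diff",abs(im-i0).max(2)[m].mean().round(1),"mean now/then",im[m].mean().round(1),i0[m].mean().round(1))
    dd=(abs(im-i0).max(2)>40).astype(np.uint8);N,l,st,c=cv2.connectedComponentsWithStats(cv2.morphologyEx(dd,cv2.MORPH_OPEN,np.ones((3,3))))
    print([(st[i].tolist()) for i in range(1,N) if st[i,4]>25][:12])
print("open tray box scene",proj(a,W),"can0",proj(a,[.406,-.209,.02]),"sq",proj(a,[.556,.186,.02]))
print("side well",proj(b,W),"can0",proj(b,[.406,-.209,.02]))
print(env.state()["tool_pos"],env.state()["t"])
```

```text
scene open tray diff 3.1 mean now/then 146.8 146.7
scene panel diff 3.1 mean now/then 151.7 151.3
scene button diff 8.2 mean now/then 43.6 43.7
scene shut panel diff 3.9 mean now/then 92.0 92.2
[[221, 0, 22, 10, 164], [270, 0, 52, 33, 644], [244, 12, 66, 77, 1548], [380, 17, 77, 48, 1744], [323, 23, 11, 14, 90], [474, 136, 38, 52, 733], [470, 138, 8, 7, 39], [198, 148, 14, 12, 124], [454, 148, 20, 25, 253], [442, 150, 11, 8, 53], [406, 173, 8, 7, 30], [500, 197, 12, 24, 163]]
side open tray diff 0.8 mean now/then 110.4 110.0
side panel diff 0.8 mean now/then 112.5 112.1
side button diff 1.4 mean now/then 37.4 37.2
side shut panel diff 0.8 mean now/then 86.8 86.5
[[0, 0, 53, 98, 1406], [189, 0, 38, 16, 413], [122, 15, 23, 6, 97], [196, 17, 32, 11, 198], [190, 20, 20, 8, 106], [126, 23, 11, 3, 33], [138, 25, 8, 4, 27], [182, 27, 52, 58, 1748], [119, 29, 22, 19, 288], [133, 38, 25, 16, 157], [119, 49, 9, 4, 31], [115, 54, 23, 31, 339]]
open tray box scene [237.09691545 214.09861938] can0 [203.60304846 149.81108965] sq [309.71670053 262.4377144 ]
side well [252.58135397 226.18784108] can0 [213.70432779 279.53062697]
[ 0.44199935 -0.00080944  0.29911919] 43.3917
```

```bash
python3 -c "
from h import *
env.close_job();print(env.state()['t'])"
```

```text
the job is handed in; nothing more can be done
the job is handed in; nothing more can be done
```

The job is handed in at about 43 s. I pressed the release button, stood the round can in the sprung-out tray, and pushed the tray home. The arm was 0.3 m up and clear of everything.

- **Last checks:** the scene and side images match the initial shut-tray images at the tray, the panel and the button. So the tray stayed shut after release and the button is up. I moved nothing but the can and the tray.
- **Not confirmed:** I saw the can upright in the well before the push, but the shut case hides it, so I did not see it afterwards. The final comparison listed only the first 12 changed areas in each image, and none was at the square can, beaker or weight. My 12 picture views were used up, so that comparison was numerical only.
- **Disagreements:**
  - My first press missed. A table touch showed the fingertips about 10 mm behind the TCP rather than 14 mm ahead, and I used that offset from then on.
  - The side camera differed from the scene camera by 10–20 mm in my first hand-picked points. The wrist views settled which positions to use.

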